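Clamp the rolling pin in its vee cradle

TASK

Get the big rolling pin held for oiling: roll it along its wooden rails, without lifting it, up the ramp and over the crest so that it drops into the vee, and let go so that it settles there by itself while the clamp still stands open. Then swing the clamp arm over and press it down until its sprung pad bears on the pin with about 10 N (gently: never more than 20 N from the clamp, nor 25 N from the fingers when rolling), and leave the arm there. Leave everything else on the table where it is.

Things in the scene. Friction and masses are not known exactly. Their poses are not given: they have to be found in the camera images.
- cradle: Fixed wooden cradle on the table: two parallel rails, 30 mm wide, centred 70 mm either side of its middle, that the barrel rolls on; between them only thin low boards. Origin: on the table top under the middle of the vee. x = rolling direction, from the flat run to the vee; y = along the vee; z up. Flat run: rail tops 6 mm above the table, x -330 to -150 mm.
- crest (a point): Middle between the rails at the crest (cradle x -37 mm, z 28 mm). From the flat run's end at x -150 the rails climb straight to 28 mm at x -42, stay level to x -32, then fall at 45 degrees into the vee. The pin rolls back if let go on the ramp.
- vee (a point): Where the axis of a seated pin lies (cradle x 0, y 0, z 47 mm); the seated pin's top is at z 83 mm. Vee walls at 45 degrees: near one from x -32, z 28 down to x -10; far one from x +10 up to z 42 at x +46. Clamp posts behind it at x +68 to +102, 134 mm high.
- pin: Loose smooth varnished beech rolling pin, 0.5 to 0.9 kg. Barrel 72 mm in diameter, 200 mm long; at each end a handle 28 mm thick, about 75 mm long. Origin: middle of the barrel on its axis; own y along its axis (x and z turn as it rolls). Starts at rest on the flat run, axis across the rails within 0.08 rad, 42 mm above the table.
- clamp (a joint): Angle of the clamp arm, rad: 0 = level, pointing from its hinge along the cradle's -x over the vee; grows as it swings up and open (1.57 upright, stop at 1.95 leaning back). Starts at 1.4 to 1.85. The stiff hinge stays where it is left; moving it takes about 5 N at the crossbar.
- clamp_hinge (a point): The clamp's hinge axis, which runs along the cradle's y, at the cradle's x +85 mm, y 0, z 118 mm.
- clamp_bar (a point): Middle of the crossbar at the free end of the clamp arm, on its axis: a round black rubber bar 18 mm thick and 60 mm long along the cradle's y, 125 mm from the hinge axis. The steel arm itself is 24 mm wide and 14 mm thick. Both can be pushed from behind and from above.
- pad_mount (a point): Point on the arm's middle line, 85 mm from the hinge, where the pad's screw spindle passes. Its rubber pad (28 mm across) hangs 23 to 47 mm below this point: the screw setting varies and is not measured, so it meets a seated pin at a joint angle of -0.15 to +0.15. Sprung, 5 N per mm, 5 mm travel: about 11 N down on the crossbar gives 10 N on the pin. Let go, 3 to 8 N stays.

How it is judged (in metres and radians):
On the way, in this order (a step that is already met when the one before it is completed fails the run):
1. the pin lies in the vee, centred by itself, let go, with the clamp still open (x of pin in the frame of cradle between -0.004 and 0.004 m and z of pin in the frame of cradle between 0.0435 and 0.05 m and y of pin in the frame of cradle between -0.045 and 0.045 m and angle between the y axis of pin and the y axis of cradle, either way round below 0.05 rad and linear speed of pin below 0.01 m/s and value of joint clamp above 1 rad and contact force between the fingers and pin below 0.2 N), for 0.4 s.
2. the clamp pad is pressed on the seated pin (x of pin in the frame of cradle between -0.004 and 0.004 m and z of pin in the frame of cradle between 0.0435 and 0.05 m and y of pin in the frame of cradle between -0.045 and 0.045 m and angle between the y axis of pin and the y axis of cradle, either way round below 0.05 rad and linear speed of pin below 0.01 m/s and contact force between clamp and pin above 4 N), for 0.1 s.
At the end, for the whole second after the job is handed in: the pin rests in the vee (axis within 4 mm of the vee's middle and about 3 mm of the seated height, within 0.05 rad of the vee's direction, barrel's middle within 45 mm of the clamp), at rest, and the clamp's pad, left alone, bears on it with more than 2.5 N (x of pin in the frame of cradle between -0.004 and 0.004 m and z of pin in the frame of cradle between 0.0435 and 0.05 m and y of pin in the frame of cradle between -0.045 and 0.045 m and angle between the y axis of pin and the y axis of cradle, either way round below 0.05 rad and linear speed of pin below 0.01 m/s and contact force between clamp and pin above 2.5 N and velocity of joint clamp below 0.05 rad/s); the robot touches nothing.
It fails at once if the pin lifted off the rails (its axis more than 85 mm above the table) (z of pin in the frame of cradle above 0.085 m).
It fails at once if the pin pushed by the fingers with more than 25 N (contact force between the fingers and pin above 25 N).
It fails at once if the clamp pressed on the pin with more than 20 N (contact force between clamp and pin above 20 N).
It fails at once if something else on the table moved by more than 20 mm (distance of any of star_cutter, round_cutter, hex_cutter, mug, tin, jar, pastry_brush, spatula from where it was at the start of the episode above 0.02 m).
It also fails if it takes over 67 s, if anything falls off the work surface, if the arm or the gripper's body presses on something with over 40 N, if the wrist force passes 120 N, or if a joint passes its speed limit or range.

ROBOT

A 6-joint arm with a two-finger parallel gripper is mounted at the origin on the work surface. World frame = base frame: x ahead of the robot, y to its left, z up, the work surface at z = 0. Lengths are in mm, angles in degrees, forces in N, time in s.
With the tool pointing down it reaches from about 300 to 850 mm from the base axis. Payload 4.2 kg.
Tool frame: the origin (TCP) lies at the very end of the fingers, on their centre line; the grasp point (between the pads) lies 19 mm behind it; z points along the fingers, y is the line along which they close (so a half turn about z gives the same grasp; the last joint's range is limited). The gripper opens to 91 mm and grips with 3 to 60 N. Pads are 32 mm wide; open, the fingers measure 118 mm over their backs; the gripper's body (76 mm by 178 mm) begins 60 mm behind the grasp point.
Start: joints at [68.64, 18.312, 89.639, -0, 72.044, -1.146], TCP at [198.681, 539.601, 213.976] pointing down, gripper open.
Joint ranges: [-177.97, 177.97], [-48.28, 115.42], [12.27, 149.76], [-77.06, 257.06], [2.81, 150.46], [-146.56, 146.56]. Speed limits (degrees/s): [147.25, 147.25, 180, 180, 180, 180].

INTERFACE

Orientations are given as [roll, pitch, yaw] about the fixed x, y, z axes, in that order (R = Rz(yaw) Ry(pitch) Rx(roll)).
In Python, from workcell import * gives the robot as it stands.
- The arm moves only by the tool move_arm, never from a script. Its argument "motion" is a list of rows, each a list of 3 entries, a list of its own where there are three numbers: the finger opening in mm, from 0 to 91.2, then the shift along the world's x, y, z in units of 25 mm (1.0 is 25 mm), then the turn, a rotation vector about the world's x, y, z in units of 4 degrees (1.0 is 4 degrees). In form: [[grip, [x, y, z], [ax, ay, az]], ...]. A call has 1 to 20 rows; each row shifts and turns the commanded pose from where the row before left it; what a row does not reach is not made up. A row lasts 1/12 s, in which the tool goes at most 41.7 mm and 7.16 degrees, less where a joint would pass 70% of its speed; a pose out of reach is approached as far as the arm can. A call with a number of a shift or a turn outside -1 to 1 is refused whole. A call with a gripper value outside its range is refused whole. The fingers move at their own pace and stop on an object; "grip_force" is the grip in N (left out, the last holds). Time passes only in rows, so rows that do not move let the fingers close. It gives the time, the measured TCP pose, the force, the opening and the grip force at its end, in the units of the state.
- state(): the state, without advancing time (a new reading comes with each control period).
- grab_frame(name): name is "side" or "top"; returns the picture (400x640x3 uint8, blue, green, red); there is no depth.
- camera_info(name): a dict with "fx", "fy", "cx", "cy" (pixels), "k1" (the pictures are not rectified: a ray, as slopes to the right and down, at radius r is drawn at 1 + k1 r^2 times it, then the intrinsics apply), "rvec" (rotation vector, rad) and "tvec" (3), from world to camera coordinates, as OpenCV has them. Camera axes: x right, y down, z forward; pixel columns grow to the right and rows downward; lengths in mm; the calibration is good to about 2 mm. A picture is of the moment at which its call begins. camera_info takes no time and is no camera call.
- job_done(): hands the job in; it is judged then, once.
The state is a dict: "time_s": time; "qpos": joint angles; "qvel": joint speeds; "effort": joint torques, N m; "ee_pos": TCP position; "ee_rot": TCP orientation; "force": force on the tool from outside, world axes, zero at the start; "torque": the same for the moment, N m; "gripper_width": finger opening in mm; "gripper_force": force on a finger pad.
Only numpy, scipy, OpenCV 4.12 (cv2) and the standard library are available. Lean on these libraries where they do the work, as an engineer would, in place of code of your own. Each camera call takes 0.05 s, during which the arm holds its last target. There are 200 camera calls.

## Working session

There is one attempt and no reset: what is moved stays moved. The work goes in short steps, Python scripts to look and compute and a tool call to move; the robot and the scene stay as the last step left them, time stands still between calls to the robot, and variables do not carry over. Pictures are saved under pics/ and viewed, at most 10 in all, crops included, and the job is handed in when it is done.

Besides the shell and the picture viewer there is one more tool, called after "Call:" in YAML: its name, and indented under it one key for each argument. move_arm: Moves the arm, as the interface text tells. Shifts and turns lie within -1 to 1; 1 stands for 25 mm of shift or 4 degrees of turn. Its arguments: {"type":"object","properties":{"motion":{"type":"array","items":{"type":"array"}},"grip_force":{"type":"number"}},"required":["motion"]}

```bash
ls; mkdir -p pics
python3 - <<'E'
from workcell import *
import cv2
for n in("side","top"):
    cv2.imwrite(f"pics/{n}0.png",grab_frame(n)); print(n,camera_info(n))
print(state())
E
```

```text
pics
side {'fx': 428.01393550679836, 'fy': 428.01393550679836, 'cx': 321.4531613040509, 'cy': 196.53474329194393, 'k1': -0.015656250859956814, 'rvec': array([ 2.20027678, -0.77897553,  0.33992102]), 'tvec': array([-417.82222827,  349.63613779,  555.11487701])}
top {'fx': 464.34210444497097, 'fy': 464.34210444497097, 'cx': 319.6455973642871, 'cy': 195.30486813930472, 'k1': -0.1354814409904838, 'rvec': array([ 2.14655896, -2.17698909,  0.11648942]), 'tvec': array([ 40.79079599, 565.21485371, 686.61148259])}
{'time_s': 0.1, 'qpos': array([ 6.86416387e+01,  1.83469913e+01,  8.96996624e+01, -1.99232500e-05,
        7.20439390e+01, -1.14508531e+00]), 'qvel': array([-0.05363783, -0.13421423, -0.15107451, -0.0479591 ,  0.1177968 ,
       -0.06922496]), 'effort': array([-6.30479226e-04, -4.13333881e+01, -2.32507306e+01,  7.29721296e-02,
        4.23437124e-02, -4.30954344e-05]), 'ee_pos': array([198.49718548, 539.16639704, 213.2125794 ]), 'ee_rot': array([-1.79909425e+02, -1.79147963e-03,  1.59786729e+02]), 'force': array([-0.46519352, -1.23229912,  0.28792544]), 'torque': array([-0.05122617,  0.00631829,  0.0261035 ]), 'gripper_force': 0.0, 'gripper_width': 91.23201219783937}
```

View pics/side0.png

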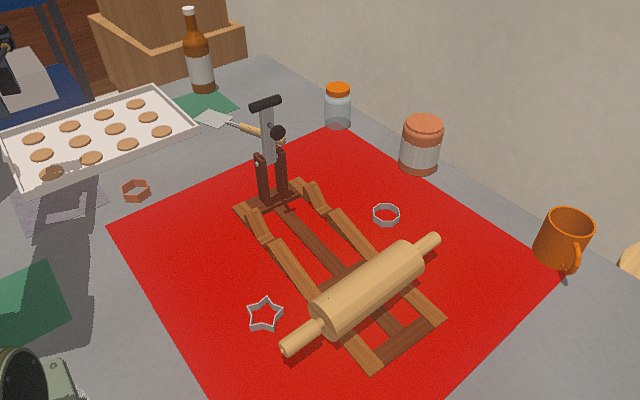

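View pics/top0.png

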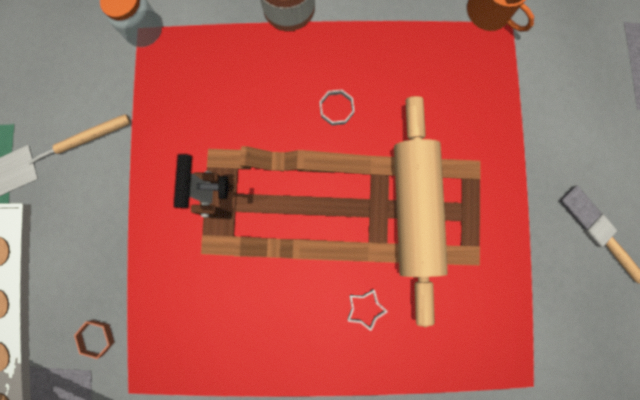

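The cradle's free end is at top px (480,161) and (480,264), the crest is near column 298 and the vee near 275. The pin runs from (415,97) to (425,326). The clamp bar is at top (184,181) and side (266,103).

```bash
cat > h.py <<'E'
from workcell import *
import cv2, numpy as np
from scipy.optimize import least_squares
C={n:camera_info(n) for n in("side","top")}
def proj(n,P):
    c=C[n]; K=np.array([[c['fx'],0,c['cx']],[0,c['fy'],c['cy']],[0,0,1]])
    return cv2.projectPoints(np.float64(P).reshape(-1,3),c['rvec'],c['tvec'],K,np.array([c['k1'],0,0,0]))[0][:,0]
def ray(n,uv,z):
    c=C[n]; K=np.array([[c['fx'],0,c['cx']],[0,c['fy'],c['cy']],[0,0,1]])
    s=cv2.undistortPoints(np.float64([[uv]]),K,np.array([c['k1'],0,0,0]))[0,0]
    R=cv2.Rodrigues(c['rvec'])[0]; o=-R.T@c['tvec']; d=R.T@np.r_[s,1]
    return o+d*(z-o[2])/d[2]
def W(p,P):
    P=np.float64(P).reshape(-1,3); c,s=np.cos(p[2]),np.sin(p[2])
    return np.c_[p[0]+c*P[:,0]-s*P[:,1],p[1]+s*P[:,0]+c*P[:,1],P[:,2]]
E
cat > fit.py <<'E'
from h import *
obs=[("top",(480,161),(-330,-85,6)),("top",(480,264),(-330,85,6)),("side",(375,376),(-330,85,6)),("side",(447,318),(-330,-85,6)),("top",(298,151),(-37,-85,28)),("top",(293,258),(-37,85,28))]
a,b=ray("top",(480,161),6),ray("top",(480,264),6); print(a,b)
d=(b-a)/np.linalg.norm(b-a); yaw=np.arctan2(-d[0],d[1]); m=(a+b)/2
x0=[m[0]+330*np.cos(yaw),m[1]+330*np.sin(yaw),yaw]
f=lambda p:np.concatenate([(proj(n,W(p,P))[0]-uv) for n,uv,P in obs])
r=least_squares(f,x0); p=r.x; print(x0,p,r.fun.reshape(-1,2).round(1)); np.save("p.npy",p)
def inv(X): c,s=np.cos(p[2]),np.sin(p[2]); v=X[:2]-p[:2]; return np.array([c*v[0]+s*v[1],-s*v[0]+c*v[1],X[2]])
for uv in[(415,97),(417,141),(424,275),(425,326)]: X=ray("top",uv,42); print(X.round(1),inv(X).round(1))
for uv in[(283,357),(438,238)]: X=ray("side",uv,42); print("side",X.round(1),inv(X).round(1))
bar=lambda t:W(p,[85-125*np.cos(t[0]),0,118+125*np.sin(t[0])])
r=least_squares(lambda t:np.r_[proj("top",bar(t))[0]-(184,181),proj("side",bar(t))[0]-(266,103)],[1.6]);print("clamp",r.x,r.fun,bar(r.x))
for n in C:
    I=cv2.imread(f"pics/{n}0.png")
    for y in(-85,-55,55,85):
        L=[(-330,y,6),(-150,y,6),(-42,y,28),(-32,y,28),(-10,y,6),(10,y,6),(46,y,42)]
        cv2.polylines(I,[np.int32(proj(n,W(p,L)).round())],False,(255,255,0),1)
    cv2.imwrite(f"pics/{n}_o.png",cv2.resize(I[100:400,170:520] if n=="side" else I[80:340,160:510],None,fx=2,fy=2))
E
python3 fit.py; python3 -c "
import cv2,numpy as np
a=cv2.imread('pics/side_o.png');b=cv2.imread('pics/top_o.png')
a=cv2.resize(a[:,:],None,fx=.57,fy=.57);b=cv2.resize(b,None,fx=.57,fy=.57)
a=cv2.copyMakeBorder(a,0,max(0,b.shape[0]-a.shape[0]),0,0,0);b=cv2.copyMakeBorder(b,0,max(0,a.shape[0]-b.shape[0]),0,0,0)
cv2.imwrite('pics/both.png',np.hstack([a,b]))"
```

```text
[ 621.53508879 -231.19812976    6.        ] [ 453.96923852 -222.94746398    6.        ]
[np.float64(553.981157756122), np.float64(102.52790056178833), np.float64(1.5215977116222368)] [554.66603069 104.74264338   1.52412184] [[-1.5 -1.6]
 [-1.2 -0.2]
 [-3.4  0.7]
 [ 2.1 -1.1]
 [ 1.4 -0.6]
 [ 2.2  1.1]]
[ 718.7 -120.    42. ] [-216.8 -174.3   42. ]
[ 647.4 -119.8   42. ] [-220.  -103.1   42. ]
[ 441.2 -123.2   42. ] [-233.   102.7   42. ]
[ 364.6 -122.8   42. ] [-236.2  179.2   42. ]
side [ 361.1 -129.3   42. ] [-242.8  182.4   42. ]
side [ 717.  -119.8   42. ] [-216.7 -172.7   42. ]
clamp [1.51412974] [-0.35246119  1.63589011 -0.51505895  1.56756246] [[558.30160812 182.57825113 242.79935985]]
```

View pics/both.png

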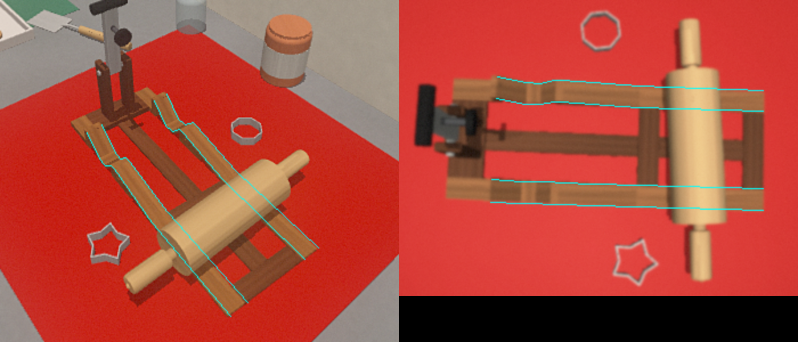

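Cradle origin is at about (555,105), its x axis at yaw 87.3°. The pin is at cradle x −227 with about 0.055 rad skew, and the clamp is at about 1.51 rad. Next I move behind the pin with the closing axis along the cradle's y.

Call:
move_arm:
  motion:
    - [70,[0.41,-0.9,0],[0,0,-0.55]]
    - [70,[0.41,-0.9,0],[0,0,-0.55]]
    - [70,[0.41,-0.9,0],[0,0,-0.55]]
    - [70,[0.41,-0.9,0],[0,0,-0.55]]
    - [70,[0.41,-0.9,0],[0,0,-0.55]]
    - [70,[0.41,-0.9,0],[0,0,-0.55]]
    - [70,[0.41,-0.9,0],[0,0,-0.55]]
    - [70,[0.41,-0.9,0],[0,0,-0.55]]
    - [70,[0.41,-0.9,0],[0,0,-0.55]]
    - [70,[0.41,-0.9,0],[0,0,-0.55]]
    - [70,[0.41,-0.9,0],[0,0,-0.55]]
    - [70,[0.41,-0.9,0],[0,0,-0.55]]
    - [70,[0.41,-0.9,0],[0,0,-0.55]]
    - [70,[0.41,-0.9,0],[0,0,-0.55]]
    - [70,[0.41,-0.9,0],[0,0,-0.55]]
    - [70,[0.41,-0.9,0],[0,0,-0.55]]
    - [70,[0.41,-0.9,0],[0,0,-0.55]]
    - [70,[0.41,-0.9,0],[0,0,-0.55]]
    - [70,[0.41,-0.9,0],[0,0,-0.55]]
    - [70,[0.41,-0.9,0],[0,0,-0.55]]

```text
time_s: 1.77
ee_pos: [403.7, 88.4, 213.7]
ee_rot: [-180.0, -0.0, 115.7]
force: [1.8, 0.8, 0.0]
gripper_width: 69.9
gripper_force: 0.0
```

Call:
move_arm:
  motion:
    - [70,[0.41,-0.9,0],[0,0,-0.55]]
    - [70,[0.41,-0.9,0],[0,0,-0.55]]
    - [70,[0.41,-0.9,0],[0,0,-0.55]]
    - [70,[0.41,-0.9,0],[0,0,-0.55]]
    - [70,[0.41,-0.9,0],[0,0,-0.55]]
    - [70,[0.41,-0.9,0],[0,0,-0.55]]
    - [70,[0.41,-0.9,0],[0,0,-0.55]]
    - [70,[0.41,-0.9,0],[0,0,-0.55]]
    - [70,[0.41,-0.9,0],[0,0,-0.55]]
    - [70,[0.41,-0.9,0],[0,0,-0.55]]
    - [70,[0.41,-0.9,0],[0,0,-0.55]]
    - [70,[0.41,-0.9,0],[0,0,-0.55]]
    - [70,[0.41,-0.9,0],[0,0,-0.55]]
    - [70,[0,0,0],[0,0,0]]
    - [70,[0,0,0],[0,0,0]]

```text
time_s: 3.02
ee_pos: [536.8, -203.6, 213.1]
ee_rot: [-179.9, -0.0, 87.1]
force: [-0.4, -0.6, 0.2]
gripper_width: 69.9
gripper_force: 0.0
```

Call:
move_arm:
  motion:
    - [70,[0,0,-0.89],[0,0,0]]
    - [70,[0,0,-0.89],[0,0,0]]
    - [70,[0,0,-0.89],[0,0,0]]
    - [70,[0,0,-0.89],[0,0,0]]
    - [70,[0,0,-0.89],[0,0,0]]
    - [70,[0,0,-0.89],[0,0,0]]
    - [70,[0,0,-0.89],[0,0,0]]
    - [70,[0,0,-0.89],[0,0,0]]
    - [70,[0,0,0],[0,0,0]]
    - [70,[0,0,0],[0,0,0]]

```text
time_s: 3.85
ee_pos: [535.9, -201.7, 35.4]
ee_rot: [-179.8, -0.1, 87.2]
force: [0.6, -0.4, 0.8]
gripper_width: 69.8
gripper_force: 0.0
```

Call:
move_arm:
  motion:
    - [70,[0,0.16,0],[0,0,0]]
    - [70,[0,0.16,0],[0,0,0]]
    - [70,[0,0.16,0],[0,0,0]]
    - [70,[0.01,0.16,0],[0,0,0]]
    - [70,[0.01,0.16,0],[0,0,0]]
    - [70,[0.01,0.16,0],[0,0,0]]
    - [70,[0.01,0.16,0],[0,0,0]]
    - [70,[0.01,0.16,0],[0,0,0]]
    - [70,[0.01,0.16,0],[0,0,0]]
    - [70,[0.01,0.16,0],[0,0,0]]
    - [70,[0.01,0.16,0],[0,0,0]]
    - [70,[0.01,0.16,0],[0,0,0]]

```text
time_s: 4.85
ee_pos: [539.2, -154.5, 35.9]
ee_rot: [-180.0, -0.0, 87.2]
force: [0.3, -0.5, -0.2]
gripper_width: 70.0
gripper_force: 0.1
```

Run:
```python
from h import *
I=np.hstack([grab_frame("side")[100:,230:550],grab_frame("top")[60:360,280:560]])
cv2.imwrite("pics/a.png",cv2.resize(I,None,fx=1.3,fy=1.3)); print(state()["ee_pos"],state()["force"])
```

```text
[ 539.10257516 -154.1837188    35.88895761] [ 0.06716823 -0.11419115  0.23302761]
```

View pics/a.png

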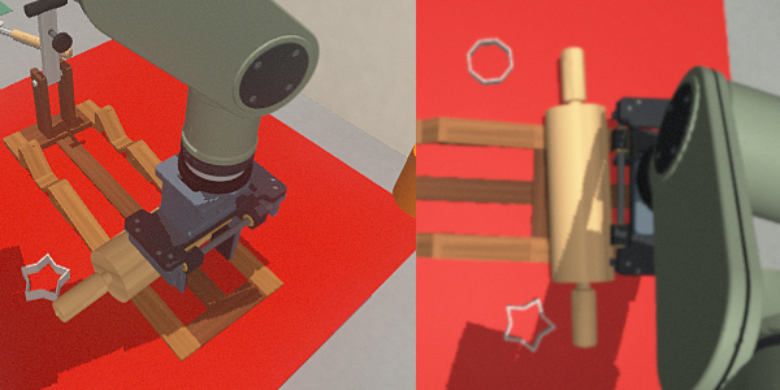

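The pin was touched and is rolling on ahead, still slightly skewed. I'll keep pushing.

Call:
move_arm:
  motion:
    - [70,[0.01,0.2,0],[0,0,0]]
    - [70,[0.01,0.2,0],[0,0,0]]
    - [70,[0.01,0.2,0],[0,0,0]]
    - [70,[0.01,0.2,0],[0,0,0]]
    - [70,[0.01,0.2,0],[0,0,0]]
    - [70,[0.01,0.2,0],[0,0,0]]
    - [70,[0.01,0.2,0],[0,0,0]]
    - [70,[0.01,0.2,0],[0,0,0]]
    - [70,[0.01,0.2,0],[0,0,0]]
    - [70,[0.01,0.2,0],[0,0,0]]
    - [70,[0.01,0.2,0],[0,0,0]]

```text
time_s: 5.87
ee_pos: [542.2, -99.9, 36.2]
ee_rot: [180.0, 0.1, 87.2]
force: [0.2, -2.3, 1.5]
gripper_width: 69.9
gripper_force: 1.3
```

Call:
move_arm:
  motion:
    - [70,[0.01,0.15,0.03],[0,0,0]]
    - [70,[0.01,0.15,0.03],[0,0,0]]
    - [70,[0.01,0.15,0.03],[0,0,0]]
    - [70,[0.01,0.15,0.03],[0,0,0]]
    - [70,[0.01,0.15,0.03],[0,0,0]]
    - [70,[0.01,0.15,0.03],[0,0,0]]

```text
time_s: 6.37
ee_pos: [544.1, -78.5, 41.2]
ee_rot: [179.9, 0.1, 87.3]
force: [-0.8, -6.4, 3.0]
gripper_width: 69.9
gripper_force: 3.2
```

Run:
```python
from h import *
I=np.hstack([grab_frame("side")[100:,230:550],grab_frame("top")[60:360,220:500]])
cv2.imwrite("pics/b.png",cv2.resize(I,None,fx=1.3,fy=1.3)); s=state();print(s["ee_pos"],s["force"],s["torque"])
```

```text
[544.11109098 -77.38498645  41.02087993] [ 0.88590193 -3.36744328  1.43018739] [-0.67795793  0.0505049   0.19847711]
```

View pics/b.png

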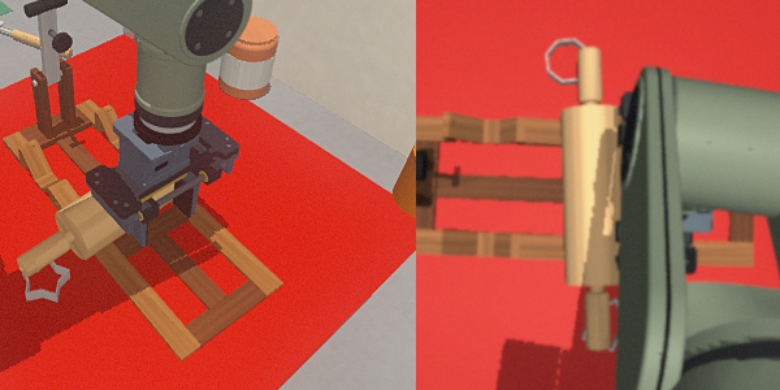

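Call:
move_arm:
  motion:
    - [70,[0.01,0.16,0.03],[0,0,0]]
    - [70,[0.01,0.16,0.03],[0,0,0]]
    - [70,[0.01,0.16,0.03],[0,0,0]]
    - [70,[0.01,0.16,0.03],[0,0,0]]
    - [70,[0.01,0.16,0.03],[0,0,0]]
    - [70,[0.01,0.16,0.03],[0,0,0]]
    - [70,[0.01,0.16,0.03],[0,0,0]]
    - [70,[0.01,0.16,0.03],[0,0,0]]
    - [70,[0.01,0.16,0.03],[0,0,0]]
    - [70,[0.01,0.16,0.03],[0,0,0]]
    - [70,[0.01,0.16,0.03],[0,0,0]]
    - [70,[0.01,0.16,0.03],[0,0,0]]
    - [70,[0.01,0.16,0.03],[0,0,0]]
    - [70,[0.01,0.16,0.03],[0,0,0]]
    - [70,[0.01,0.16,0.03],[0,0,0]]
    - [70,[0.01,0.16,0.03],[0,0,0]]

```text
time_s: 7.8
ee_pos: [547.5, -14.4, 52.9]
ee_rot: [180.0, 0.1, 87.3]
force: [0.0, -7.1, 4.9]
gripper_width: 70.3
gripper_force: 3.3
```

Call:
move_arm:
  motion:
    - [70,[0.0,0.12,0.02],[0,0,0]]
    - [70,[0.01,0.12,0.02],[0,0,0]]
    - [70,[0.0,0.12,0.02],[0,0,0]]
    - [70,[0.01,0.12,0.02],[0,0,0]]
    - [70,[0.0,0.12,0.02],[0,0,0]]

```text
time_s: 8.22
ee_pos: [547.9, 0.8, 55.2]
ee_rot: [180.0, 0.1, 87.2]
force: [-0.7, -5.2, 3.0]
gripper_width: 70.3
gripper_force: 2.3
```

Call:
move_arm:
  motion:
    - [70,[0.0,0.12,0.02],[0,0,0]]
    - [70,[0.01,0.12,0.02],[0,0,0]]
    - [70,[0.0,0.12,0.02],[0,0,0]]
    - [70,[0.01,0.12,0.02],[0,0,0]]
    - [70,[0.0,0.1,0],[0,0,0]]
    - [70,[0.01,0.1,0],[0,0,0]]

```text
time_s: 8.72
ee_pos: [548.4, 19.3, 56.7]
ee_rot: [-180.0, -0.0, 87.2]
force: [-0.2, 0.7, -1.3]
gripper_width: 70.2
gripper_force: 0.0
```

Call:
move_arm:
  motion:
    - [70,[0.0,0.1,0],[0,0,0]]
    - [70,[0.0,0.1,0],[0,0,0]]
    - [70,[0.0,0.1,0],[0,0,0]]

```text
time_s: 8.97
ee_pos: [548.6, 26.4, 56.9]
ee_rot: [-180.0, -0.0, 87.2]
force: [-0.2, -0.7, -0.1]
gripper_width: 70.1
gripper_force: 0.0
```

The contact force has vanished, so the pin seems to be over the crest. I'll back off, rise, and look.

Call:
move_arm:
  motion:
    - [70,[0,-0.6,0],[0,0,0]]
    - [70,[0,-0.6,0.2],[0,0,0]]
    - [40,[0,-0.3,0.9],[0,0,0]]
    - [20,[0,0,1],[0,0,0]]
    - [0,[0,0,1],[0,0,0]]
    - [0,[0,0,1],[0,0,0]]
    - [0,[0,0,1],[0,0,0]]
    - [0,[0,0,1],[0,0,0]]
    - [0,[0,0,1],[0,0,0]]
    - [0,[0,0,1],[0,0,0]]
    - [0,[0,0,1],[0,0,0]]
    - [0,[0,0,1],[0,0,0]]
    - [0,[0,0,0],[0,0,0]]

```text
time_s: 10.05
ee_pos: [550.8, -11.3, 314.9]
ee_rot: [179.4, -0.0, 87.2]
force: [0.6, -0.5, 0.5]
gripper_width: 1.1
gripper_force: 0.0
```

Run:
```python
from h import *
I=np.hstack([grab_frame("side")[60:360,190:510],grab_frame("top")[60:360,150:430]])
cv2.imwrite("pics/c.png",cv2.resize(I,None,fx=1.33,fy=1.33)); s=state();print(s["ee_pos"],s["force"],s["torque"])
```

```text
[548.87606384 -11.28505941 310.09652726] [0.27869368 0.34139353 0.16699845] [-0.07640436  0.09738648 -0.00774351]
```

View pics/c.png

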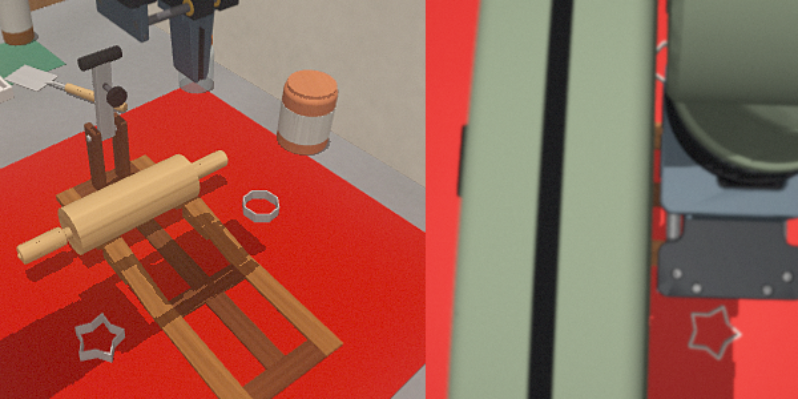

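The pin lies in the vee with the clamp still upright. I'll check its pose numerically while moving the closed fingers behind the clamp bar.

Run:
```python
from h import *
p=np.load("p.npy")
for y in(-175,175): print(y,proj("side",W(p,[0,y,47])))
for uv in((206.5,253),(358.4,178.8)):
    X=ray("side",uv,47);c,s=np.cos(p[2]),np.sin(p[2]);v=X[:2]-p[:2];print(c*v[0]+s*v[1],-s*v[0]+c*v[1])
```

```text
-175 [[362.9975222  175.31134388]]
175 [[213.33193666 249.40447393]]
-0.45384970481066844 188.47305683225377
-3.087392615844034 -159.60905933985202
```

Call:
move_arm:
  motion:
    - [0,[0.04,0.82,0],[0,0,0]]
    - [0,[0.04,0.82,0],[0,0,0]]
    - [0,[0.04,0.82,0],[0,0,0]]
    - [0,[0.04,0.82,0],[0,0,0]]
    - [0,[0.04,0.82,0],[0,0,0]]
    - [0,[0.04,0.82,0],[0,0,0]]
    - [0,[0.04,0.82,0],[0,0,0]]
    - [0,[0.04,0.82,0],[0,0,0]]
    - [0,[0.04,0.82,0],[0,0,0]]
    - [0,[0.04,0.82,0],[0,0,0]]
    - [0,[0.04,0.82,0],[0,0,0]]
    - [0,[0.04,0.82,0],[0,0,0]]
    - [0,[0,0,0],[0,0,0]]
    - [0,[0,0,0],[0,0,0]]

```text
time_s: 11.32
ee_pos: [560.0, 234.9, 307.4]
ee_rot: [-179.8, 0.1, 87.3]
force: [-0.1, -0.4, 0.4]
gripper_width: 0.2
gripper_force: 0.0
```

Seated: x is within about 2 mm, the y offset is about +14 mm, and it is square. Now swing the clamp from behind.

Call:
move_arm:
  motion:
    - [0,[0,0,-0.72],[0,0,0]]
    - [0,[0,0,-0.72],[0,0,0]]
    - [0,[0,0,-0.72],[0,0,0]]
    - [0,[0,0,-0.72],[0,0,0]]
    - [0,[0,0,0],[0,0,0]]
    - [0,[0,-0.27,0],[0,0,0]]
    - [0,[-0.02,-0.27,0],[0,0,0]]
    - [0,[-0.02,-0.27,0],[0,0,0]]
    - [0,[0,-0.27,0],[0,0,0]]
    - [0,[0,-0.1,0],[0,0,0]]
    - [0,[0,-0.1,0],[0,0,0]]

```text
time_s: 12.23
ee_pos: [559.8, 203.2, 238.8]
ee_rot: [179.9, -0.2, 87.1]
force: [-1.8, 4.7, 4.2]
gripper_width: 0.5
gripper_force: 2.3
```

Call:
move_arm:
  motion:
    - [0,[0,-0.25,-0.02],[0,0,0]]
    - [0,[-0.02,-0.25,-0.02],[0,0,0]]
    - [0,[-0.02,-0.3,-0.03],[0,0,0]]

```text
time_s: 12.48
ee_pos: [558.9, 183.2, 236.3]
ee_rot: [179.9, -0.1, 87.2]
force: [0.9, 4.4, -0.3]
gripper_width: 0.6
gripper_force: 2.3
```

Call:
move_arm:
  motion:
    - [0,[-0.01,-0.3,-0.09],[0,0,0]]
    - [0,[-0.02,-0.3,-0.1],[0,0,0]]
    - [0,[-0.01,-0.3,-0.1],[0,0,0]]
    - [0,[-0.02,-0.28,-0.14],[0,0,0]]
    - [0,[-0.01,-0.28,-0.16],[0,0,0]]
    - [0,[-0.01,-0.28,-0.18],[0,0,0]]

```text
time_s: 12.98
ee_pos: [556.6, 138.1, 216.2]
ee_rot: [180.0, 0.0, 87.2]
force: [-0.7, 3.2, 2.7]
gripper_width: 0.0
gripper_force: 1.7
```

Run:
```python
from h import *
cv2.imwrite("pics/d.png",cv2.resize(grab_frame("side")[60:300,150:450],None,fx=2,fy=2)); s=state();print(s["ee_pos"],s["force"],s["torque"])
```

```text
[555.94941557 136.37901303 214.92747825] [ 0.02064265 -1.10768858 -0.092992  ] [-0.10373297  0.04822711  0.03289331]
```

View pics/d.png

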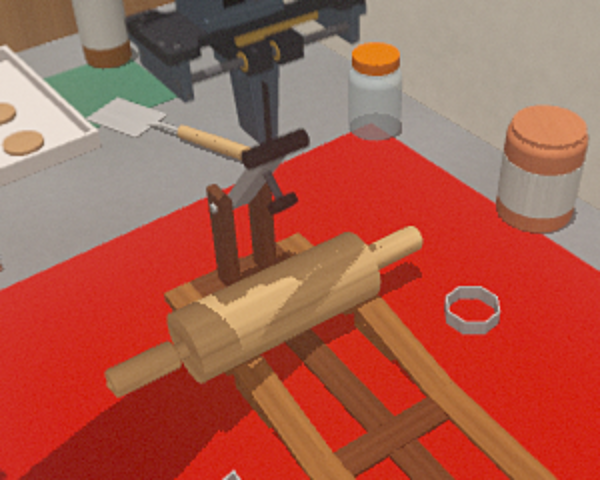

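The clamp is down to about 0.87 rad. I'll reposition the tip on top of the bar and follow the arc down.

Call:
move_arm:
  motion:
    - [0,[0,0.1,0.5],[0,0,0]]
    - [0,[0,0,0.6],[0,0,0]]
    - [0,[-0.02,-0.5,0],[0,0,0]]
    - [0,[-0.02,-0.5,0],[0,0,0]]
    - [0,[-0.02,-0.4,0],[0,0,0]]
    - [0,[0,0,-0.3],[0,0,0]]
    - [0,[0,-0.05,-0.3],[0,0,0]]
    - [0,[-0.01,-0.15,-0.25],[0,0,0]]
    - [0,[0,-0.17,-0.25],[0,0,0]]
    - [0,[-0.01,-0.17,-0.25],[0,0,0]]
    - [0,[0,-0.14,-0.25],[0,0,0]]
    - [0,[0,-0.14,-0.25],[0,0,0]]

```text
time_s: 14.03
ee_pos: [554.7, 82.4, 199.3]
ee_rot: [179.9, 0.4, 87.3]
force: [-1.9, -9.4, 11.3]
gripper_width: 0.2
gripper_force: 5.7
```

Call:
move_arm:
  motion:
    - [0,[0,-0.2,0],[0,0,0]]
    - [0,[0,-0.16,-0.15],[0,0,0]]
    - [0,[-0.01,-0.16,-0.2],[0,0,0]]
    - [0,[0,-0.14,-0.2],[0,0,0]]
    - [0,[-0.01,-0.12,-0.2],[0,0,0]]
    - [0,[0,-0.1,-0.2],[0,0,0]]

```text
time_s: 14.53
ee_pos: [554.0, 64.2, 173.1]
ee_rot: [-180.0, -0.0, 87.2]
force: [-0.9, 2.6, 2.4]
gripper_width: 0.6
gripper_force: 1.5
```

Call:
move_arm:
  motion:
    - [0,[0,-0.05,-0.2],[0,0,0]]
    - [0,[0,-0.06,-0.2],[0,0,0]]
    - [0,[0,-0.05,-0.15],[0,0,0]]
    - [0,[0,-0.04,-0.1],[0,0,0]]
    - [0,[0,-0.03,-0.1],[0,0,0]]
    - [0,[0,0,0],[0,0,0]]

```text
time_s: 15.03
ee_pos: [554.1, 58.2, 154.6]
ee_rot: [-180.0, -0.0, 87.2]
force: [-0.4, -0.1, 0.7]
gripper_width: 0.6
gripper_force: 0.0
```

Call:
move_arm:
  motion:
    - [0,[0,-0.01,-0.06],[0,0,0]]
    - [0,[0,-0.01,-0.06],[0,0,0]]
    - [0,[0,0,-0.06],[0,0,0]]

```text
time_s: 15.28
ee_pos: [554.3, 57.6, 150.9]
ee_rot: [180.0, 0.0, 87.2]
force: [-0.9, -2.8, 3.5]
gripper_width: -0.0
gripper_force: 2.2
```

Call:
move_arm:
  motion:
    - [0,[0,-0.01,-0.05],[0,0,0]]
    - [0,[0,-0.01,-0.05],[0,0,0]]
    - [0,[0,0,0],[0,0,0]]

```text
time_s: 15.53
ee_pos: [554.4, 57.3, 148.1]
ee_rot: [180.0, 0.0, 87.2]
force: [-0.6, -2.8, 2.4]
gripper_width: 0.2
gripper_force: 1.3
```

Call:
move_arm:
  motion:
    - [0,[0,-0.01,-0.05],[0,0,0]]
    - [0,[0,-0.01,-0.05],[0,0,0]]

```text
time_s: 15.7
ee_pos: [554.4, 56.8, 145.8]
ee_rot: [180.0, -0.0, 87.2]
force: [-1.6, -2.8, 4.2]
gripper_width: 0.2
gripper_force: 2.1
```

Call:
move_arm:
  motion:
    - [0,[0,-0.01,-0.05],[0,0,0]]
    - [0,[0,-0.01,-0.05],[0,0,0]]

```text
time_s: 15.87
ee_pos: [554.4, 56.3, 143.1]
ee_rot: [180.0, 0.0, 87.2]
force: [-0.7, -3.3, 5.1]
gripper_width: 0.5
gripper_force: 2.1
```

Call:
move_arm:
  motion:
    - [0,[0,-0.01,-0.04],[0,0,0]]
    - [0,[0,-0.01,-0.04],[0,0,0]]

```text
time_s: 16.03
ee_pos: [554.3, 55.9, 141.1]
ee_rot: [180.0, -0.0, 87.2]
force: [-0.2, -2.2, 5.1]
gripper_width: 0.3
gripper_force: 2.0
```

Call:
move_arm:
  motion:
    - [0,[0,-0.01,-0.04],[0,0,0]]
    - [0,[0,0,-0.04],[0,0,0]]

```text
time_s: 16.2
ee_pos: [554.3, 55.6, 139.2]
ee_rot: [180.0, -0.0, 87.2]
force: [0.2, -2.8, 4.0]
gripper_width: 0.9
gripper_force: 2.0
```

Call:
move_arm:
  motion:
    - [0,[0,-0.01,-0.04],[0,0,0]]
    - [0,[0,0,-0.04],[0,0,0]]

```text
time_s: 16.37
ee_pos: [554.3, 55.3, 137.2]
ee_rot: [180.0, 0.0, 87.2]
force: [-0.8, -2.9, 6.4]
gripper_width: 0.6
gripper_force: 3.1
```

Call:
move_arm:
  motion:
    - [0,[0,0,-0.03],[0,0,0]]
    - [0,[0,0,-0.03],[0,0,0]]

```text
time_s: 16.53
ee_pos: [554.3, 55.1, 136.3]
ee_rot: [180.0, 0.0, 87.2]
force: [-1.6, -3.8, 8.7]
gripper_width: 0.6
gripper_force: 4.3
```

Call:
move_arm:
  motion:
    - [0,[0,0,0],[0,0,0]]
    - [0,[0,0,0],[0,0,0]]

```text
time_s: 16.7
ee_pos: [554.3, 55.1, 136.2]
ee_rot: [180.0, 0.0, 87.2]
force: [-1.4, -3.1, 7.0]
gripper_width: 0.5
gripper_force: 3.4
```

```bash
python3 -c "
from workcell import *
s=state();print(s['ee_pos'],s['force'])"
```

```text
[554.29543047  55.12581821 136.18798554] [-1.37446956 -3.1137358   7.03745277]
```

Call:
move_arm:
  motion:
    - [0,[0,0,-0.03],[0,0,0]]
    - [0,[0,0,-0.02],[0,0,0]]
    - [0,[0,0,0],[0,0,0]]

```text
time_s: 16.95
ee_pos: [554.3, 55.0, 135.4]
ee_rot: [179.9, 0.0, 87.2]
force: [-1.8, -3.0, 8.7]
gripper_width: 0.6
gripper_force: 4.5
```

Call:
move_arm:
  motion:
    - [0,[0,0,-0.03],[0,0,0]]
    - [0,[0,0,-0.03],[0,0,0]]
    - [0,[0,0,0],[0,0,0]]

```text
time_s: 17.2
ee_pos: [554.3, 54.9, 134.3]
ee_rot: [179.9, 0.0, 87.2]
force: [-3.0, -4.5, 11.3]
gripper_width: 0.4
gripper_force: 5.6
```

Call:
move_arm:
  motion:
    - [0,[0,0,0],[0,0,0]]
    - [0,[0,0,0],[0,0,0]]
    - [0,[0,0,0.1],[0,0,0]]
    - [0,[0,0,0.3],[0,0,0]]
    - [0,[0,0,0.8],[0,0,0]]
    - [0,[0,0,1],[0,0,0]]
    - [0,[0,0,1],[0,0,0]]
    - [0,[0,0,1],[0,0,0]]
    - [0,[0,0,1],[0,0,0]]
    - [0,[0,0,1],[0,0,0]]
    - [0,[0,0,0],[0,0,0]]
    - [0,[0,0,0],[0,0,0]]

```text
time_s: 18.2
ee_pos: [554.6, 56.0, 288.9]
ee_rot: [179.9, -0.1, 87.2]
force: [-0.1, -0.6, -0.4]
gripper_width: 0.5
gripper_force: 0.0
```

Run:
```python
from h import *
cv2.imwrite("pics/e.png",cv2.resize(grab_frame("side")[60:300,150:450],None,fx=2,fy=2)); s=state();print(s["ee_pos"],s["force"])
```

```text
[553.84390008  55.82270053 287.38749503] [0.43076501 0.88011241 0.13402548]
```

View pics/e.png

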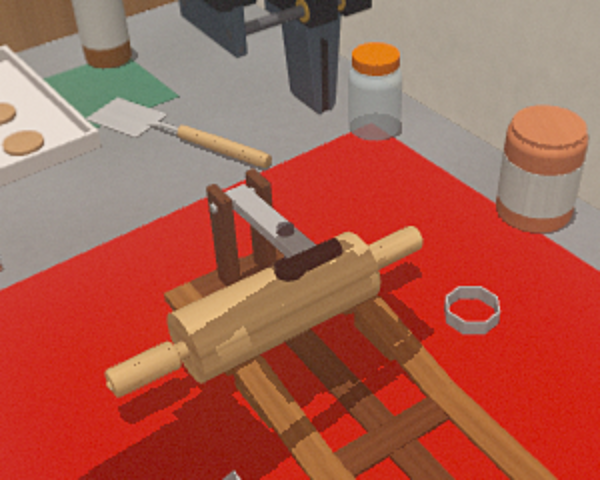

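The clamp arm lies level on the seated pin (bar at about (308,260)), the pin hasn't moved, and the tool is clear. Handing in.

```bash
python3 -c "
from workcell import *
print(job_done())"
```

```text
the job is handed in; nothing more can be done
None
```

The pin is seated in the vee and the clamp was pressed onto it with about 11 N at the crossbar (about 10 N estimated at the pad, not measured directly); the robot is clear and the job is handed in, though no verdict came back.

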